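# Clip the eared jaw plate into the vice bracket and close its keeper

### The job

Take the jaw plate that has ears on its sides out of the wooden rack, slide its ears down into the spring-clip slots of the two-post jaw bracket and press it fully home, so that its lower edge sits flat on the bracket's base. Then swing the bracket's keeper arm fully closed over the ear. Leave the plain plate in the rack, and do not disturb the other things on the table.

Things in the scene. Friction and masses are not known exactly. Their poses are not given: they have to be found in the camera images.
- plate_centre (a point): Centre of the loose eared aluminium jaw plate (about 0.2 kg), upright in one of the rack's slots. Slab 12 mm thick (its x), 76 wide (y), 64 tall (z up); this point is 32 mm above its lower edge. On each side an ear 8 mm thick sticks out 12 mm (100 mm over both), 14 to 40 mm above the lower edge; lower corners rounded. Both faces alike. Grip it across the thickness near the top edge.
- plain_centre (a point): Centre of the plain aluminium plate (12 x 76 x 64 mm, no ears) that stands in the other rack slot; same axes. It is to stay there.
- rack: Fixed wooden rack, 150 mm (x) by 124 mm (y), 36 mm tall; origin under its centre on the table. Two slots 13.5 mm wide run along its y axis at x = -42 and +42 mm; their floor is 10 mm above the table, so the plates stand 26 mm deep in it and are lifted straight up. Which plate is in which slot varies.
- bracket: Fixed dark steel jaw bracket; origin under its centre on the table. Base 64 mm (x) by 144 mm (y), 12 mm thick. Two posts, 52 mm (x) by 29 mm (y), rise to 52 mm above the table, 82 mm apart (at y = 41 to 70 and -70 to -41 mm). Each has in its inner face a vertical slot open at the top, 18 mm wide (x) and 11.5 mm deep (105 mm from slot end to slot end).
- slot_mouth (a point): Middle of the slot mouth in the +y post, level with the post top (52 mm above the table); the other post is its mirror image. Each slot is lined with two sprung steel leaves, flared to about 17 mm apart at the top and narrowing to 5 mm; they yield, centre the 8 mm ear (along x) and grip it, so the plate does not drop home by itself but must be pressed down, with up to 15 N.
- seat (a point): Point fixed to the bracket, 32 mm above its base (44 mm above the table), where the plate's centre lies when fully home: lower edge flat on the base, an ear in each slot, ear tops level with the post tops. Axes as the bracket's: plate's x along x (either way round), y from post to post, z up.
- keeper_knob (a point): Centre of the upright black knob (14 mm across, 34 mm tall, from 60 to 94 mm above the table) at the free end of the keeper arm, 76 mm from its pivot. The arm is a flat bright steel bar 12 mm wide and 6 mm thick, its underside 2 mm above the post top.
- keeper_pivot (a point): Upright axis of the keeper arm, on the bracket's +y post at x = 18 mm, y = 47 mm in the bracket's frame.
- keeper (a joint): Keeper arm angle (rad): 0 = fully closed at its stop, arm along the bracket's -x across the slot mouth of the +y post; grows as it swings outward; at 1.57 it points along the bracket's +y, clear of the slot (stop at 1.7). Swings level, about 1 N at the knob, stays where left; an ear not fully down blocks it. Starts open (1.15 to 1.65).
- collet_a: Bystander, not to be disturbed: a spring collet, a steel cone 33 mm wide and 38 mm tall standing beside the bracket, about 105 mm from its middle on the side away from the keeper; origin in its underside.
- collet_b: Bystander, not to be disturbed: a second such collet standing beyond the rack, about 100 mm from its middle; origin in its underside.
- spanner: Bystander, not to be disturbed: a steel spanner 170 mm long lying beyond the work area; origin in its underside.
- driver: Bystander, not to be disturbed: a screwdriver 180 mm long lying on the right, beside the work area; origin in its underside.
- setup_block: Bystander, not to be disturbed: a dark steel block 51 x 76 x 25 mm; origin in its underside.
- clamp_nut: Bystander, not to be disturbed: a dark flanged nut 38 mm wide, 24 mm tall, in the middle beyond the bracket and the rack; origin in its underside.
- chip_brush: Bystander, not to be disturbed: a hand brush 190 mm long; origin in its underside.

How it is judged:
By the outcome, as a careful person would: the job done as asked, in the order asked, and still so for the second after the job is handed in, with the robot touching nothing.
It also fails if it takes over 58 s, if anything falls off the work surface, if the arm or the gripper's body presses on something with over 40 N, if the wrist force passes 120 N, or if a joint passes its speed limit or range.

### The arm

A 6-joint arm with a two-finger parallel gripper is mounted at the origin on the work surface. World frame = base frame: x ahead of the robot, y to its left, z up, the work surface at z = 0. Lengths are in m, angles in degrees, forces in N, time in s.
With the tool pointing down it reaches from about 0.325 to 0.775 m from the base axis. Payload 5.5 kg.
Tool frame: the origin (TCP) lies between the finger pads; the fingertips stand 25 mm ahead of it and the grasp point (between the pads) lies 6 mm ahead of it; z points along the fingers, y is the line along which they close (so a half turn about z gives the same grasp; the last joint's range is limited). The gripper opens to 88 mm and grips with 3 to 60 N. Pads are 20 mm wide; open, the fingers measure 115 mm over their backs; the gripper's body (75 mm by 178 mm) begins 61 mm behind the grasp point.
Start: joints at [60.063, 5.22, 70.514, -0, 104.267, -3.249], TCP at [0.269, 0.536, 0.248] pointing down, gripper open.
Joint ranges: [-164.24, 164.24], [-49.07, 125.15], [9.68, 141.18], [-86.29, 266.29], [3.28, 154.24], [-151.56, 151.56]. Speed limits (degrees/s): [147.25, 147.25, 172.46, 180, 180, 180].

### API

Orientations are given as [roll, pitch, yaw] about the fixed x, y, z axes, in that order (R = Rz(yaw) Ry(pitch) Rx(roll)).
In Python, from rig import telemetry, eyes, job gives the robot as it stands.
- The arm moves only by the tool arm_command, never from a script. Its argument "steps" is a list that holds one entry, the list of rows, each a list of 5 numbers: the opening, from -1 (shut) to 1 (fully open), then the shift along the tool's x, y, z as a fraction of full scale, then the turn about the tool's z as a fraction of full scale. A call has 1 to 20 rows; each row is the pose to reach, as a shift and turn from the pose commanded when the call began, along the tool's axes at that moment; what a row does not reach only later rows make up. Full scale, the value 1, is 0.5 m for a shift and 90 degrees for a turn. A row lasts 1/12 s, in which the tool goes at most 41.7 mm and 7.16 degrees, less where a joint would pass 70% of its speed; a pose out of reach is approached as far as the arm can. A call with a number of a shift or a turn outside -1 to 1 is refused whole. A call with a gripper value outside its range is refused whole. The fingers move at their own pace and stop on an object; "squeeze" is the grip in N (left out, the last holds). Time passes only in rows, so rows that repeat a pose let the fingers close. It gives the time, the measured TCP pose, the force, the opening and the grip force at its end, in the units of the state.
- telemetry.get_obs(): the state, without advancing time (a new reading comes with each control period).
- eyes.camera(name): name is "side" or "top" or "wrist"; returns the picture (400x640x3 uint8, red, green, blue); there is no depth.
- eyes.camera_params(name): a dict with "fx", "fy", "cx", "cy" (pixels), "origin" and "orientation" of the camera in the world. Camera axes: x right, y down, z forward; pixel columns grow to the right and rows downward; lengths in m; the calibration is good to about 2 mm. A picture is of the moment at which its call begins: read the wrist's pose just before it. camera_params takes no time and is no camera call; for the wrist camera it gives the pose at the moment of the call.
- job.finish_job(): hands the job in; it is judged then, once.
The state is a dict: "time": time; "qpos": joint angles; "dq": joint speeds; "effort": joint torques, N m; "tcp_pos": TCP position; "ee_rot": TCP orientation; "force": force on the tool from outside, world axes, zero at the start; "wrist_torque": the same for the moment, N m; "width": opening from 0.0 (shut) to 1.0 (fully open); "grip_force": force on a finger pad.
Only numpy, scipy, OpenCV 4.12 (cv2) and the standard library are available. Lean on these libraries where they do the work, as an engineer would, in place of code of your own. Each camera call takes 0.05 s, during which the arm holds its last target. There are 200 camera calls.

## Working session

There is one attempt and no reset: what is moved stays moved. The work goes in short steps, Python scripts to look and compute and a tool call to move; the robot and the scene stay as the last step left them, time stands still between calls to the robot, and variables do not carry over. Pictures are saved under pics/ and viewed, at most 10 in all, crops included, and the job is handed in when it is done.

Besides the shell and the picture viewer there is one more tool, called after ">>>" by a JSON object that holds its "name" and its "arguments", one argument or row to a line. arm_command: Moves the arm, as the interface text tells. Shift numbers are shares of 0.5 m and turn numbers shares of 90 degrees, none past 1 either way. Its arguments: {"type":"object","properties":{"steps":{"type":"array"},"squeeze":{"type":"number"}},"required":["steps"]}

```bash
mkdir -p pics; ls; python3 - <<'E'
from rig import telemetry, eyes
import cv2
o=telemetry.get_obs(); print(o)
for n in("top","side"):
    im=eyes.camera(n); cv2.imwrite(f"pics/{n}0.png",im[:,:,::-1]); print(n,eyes.camera_params(n))
print(eyes.camera_params("wrist"))
E
```

```text
pics
{'time': 0.0, 'qpos': array([ 6.00648843e+01,  5.26193743e+00,  7.05841349e+01,  1.51189611e-03,
        1.04266323e+02, -3.24813058e+00]), 'dq': array([-0.07474051, -0.08170665,  0.01463745, -0.01796765,  0.02735071,
       -0.04571355]), 'effort': array([-3.47937419e-05, -4.46462202e+01, -4.06435812e+01,  6.98430883e-02,
        2.94582825e-02, -1.44171859e-04]), 'tcp_pos': array([0.26932855, 0.53586343, 0.24649685]), 'ee_rot': array([-1.79887868e+02, -7.83198396e-03,  1.53313378e+02]), 'force': array([-0.3155814 ,  0.38073548,  0.13373165]), 'wrist_torque': array([-0.00242057, -0.03948683, -0.05316486]), 'grip_force': 0.0, 'width': 1.0014116734319263}
top {'fx': 371.22347057115957, 'fy': 371.22347057115957, 'cx': 318.21329044111405, 'cy': 207.20573361163736, 'origin': array([ 0.44846961, -0.05062308,  0.80536542]), 'orientation': array([-167.40042053,   -0.20733221, -100.65740664])}
side {'fx': 368.1599211086288, 'fy': 368.1599211086288, 'cx': 320.98425015631096, 'cy': 199.71197076781274, 'origin': array([0.54878587, 0.57030622, 0.46263722]), 'orientation': array([-120.30224955,   -1.01415744, -175.87443152])}
{'fx': 291.9043851695641, 'fy': 291.9043851695641, 'cx': 324.0338501957675, 'cy': 203.73859022983657, 'origin': array([0.19886744, 0.57089796, 0.38479298]), 'orientation': array([1.63207005e+02, 1.06451430e-01, 6.33525125e+01])}
```

View pics/top0.png

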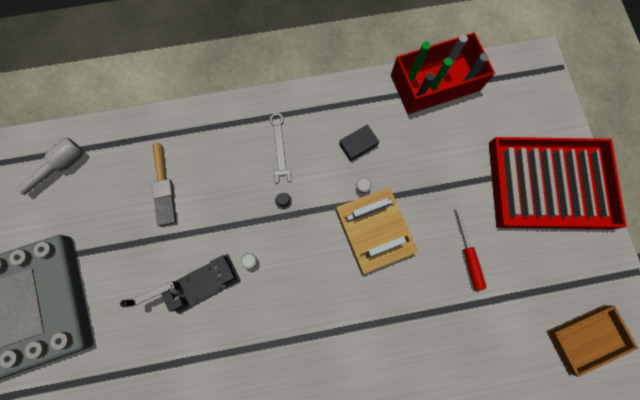

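View pics/side0.png

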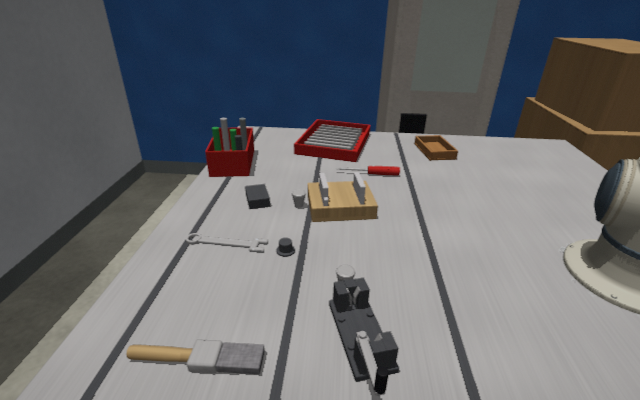

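The top view shows the bracket near (200,283), its knob at (127,303), and the rack near (376,231) with plates at (368,210) and (388,246). I'll enlarge both areas.

```bash
cat > h.py <<'E'
import numpy as np, cv2
from scipy.spatial.transform import Rotation as R
from rig import telemetry, eyes
def ray(p,uv):
    d=np.array([(uv[0]-p['cx'])/p['fx'],(uv[1]-p['cy'])/p['fy'],1.])
    return p['origin'],R.from_euler('xyz',p['orientation'],degrees=True).apply(d)
def onz(p,uv,z):
    o,d=ray(p,uv); return o+d*(z-o[2])/d[2]
def proj(p,X):
    c=R.from_euler('xyz',p['orientation'],degrees=True).inv().apply(np.asarray(X)-p['origin'])
    return np.array([p['cx']+p['fx']*c[0]/c[2],p['cy']+p['fy']*c[1]/c[2]])
E
python3 - <<'E'
from h import *
im=cv2.imread("pics/top0.png"); s=cv2.imread("pics/side0.png")
f=lambda a,k:cv2.resize(a,None,fx=k,fy=k,interpolation=cv2.INTER_CUBIC)
A=f(im[180:280,330:430],4); B=f(im[240:320,110:240],3); B=cv2.copyMakeBorder(B,0,160,0,10,cv2.BORDER_CONSTANT)
C=f(s[165:225,290:385],4)
top=np.hstack([A,B[:400]]); C=cv2.copyMakeBorder(C[:200],0,0,0,top.shape[1]-C.shape[1],cv2.BORDER_CONSTANT)
cv2.imwrite("pics/c1.png",np.vstack([top,C])); print(top.shape)
hsv=cv2.cvtColor(im,cv2.COLOR_BGR2HSV)
p=eyes.camera_params("top")
m=cv2.inRange(hsv,(8,80,80),(28,255,255)); m[:170]=0;m[290:]=0;m[:,:320]=0;m[:,430:]=0
c=max(cv2.findContours(m,0,2)[0],key=cv2.contourArea); r=cv2.minAreaRect(c); print("rack",r)
for q in cv2.boxPoints(r): print(q,onz(p,q,0.036)[:2])
E
```

```text
(400, 800, 3)
rack ((376.5739440917969, 229.32249450683594), (73.26714324951172, 59.77771759033203), 67.61986541748047)
[334.98816 206.8284 ] [ 0.61120185 -0.1203434 ]
[390.2633  184.06805] [ 0.63857895 -0.24724324]
[418.15973 251.81659] [ 0.48586093 -0.27102737]
[362.88458 274.57693] [ 0.46164342 -0.14874442]
```

View pics/c1.png

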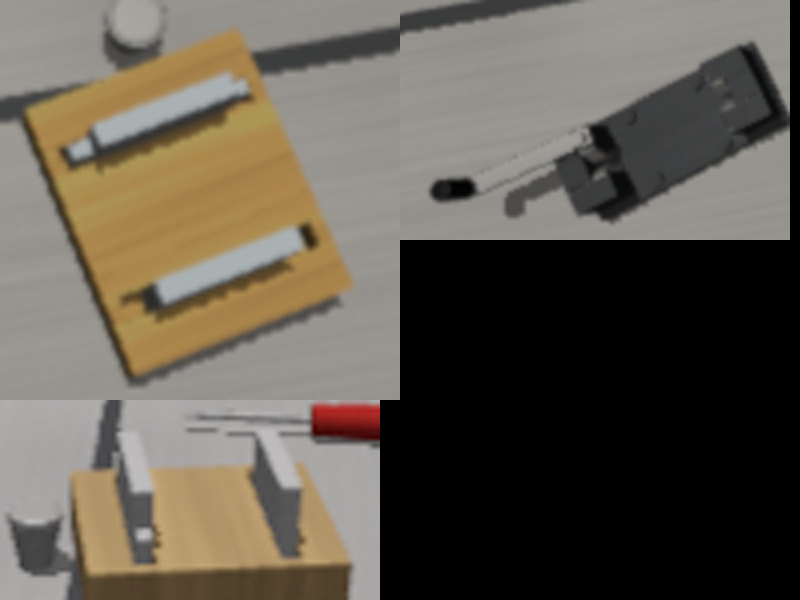

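The far plate, crop (168,110), i.e. about (372,207) in the full image, has the ears. The near one is plain. Now I'll get rough poses of the plate and bracket and plan a hover.

```bash
cat >> h.py <<'E'
def plan(target,yaw=None):
    "shift in tool axes (m and /0.5) and turn from measured pose"
    o=telemetry.get_obs(); Rt=R.from_euler('xyz',o['ee_rot'],degrees=True)
    d=Rt.inv().apply(np.asarray(target)-o['tcp_pos'])
    t=None if yaw is None else -((yaw-o['ee_rot'][2]+180)%360-180)
    print('tcp',o['tcp_pos'].round(4),o['ee_rot'].round(2),'shift/0.5',(d/.5).round(4),'turn/90',None if t is None else round(t/90,4),'t',round(o['time'],2))
E
python3 - <<'E'
from h import *
p=eyes.camera_params("top")
C=lambda x,y:(330+x/4,180+y/4)
for n,q,z in [("plate l",C(97,138),.074),("plate r",C(240,84),.074),("earL",C(76,153),.05),("earR",C(246,89),.05)]: print(n,onz(p,q,z).round(4))
B=lambda x,y:(110+(x-400)/3,240+y/3)
for n,q,z in [("postL far",B(585,128),.052),("postL near",B(615,205),.052),("postR far",B(700,68),.052),("post R tip",B(752,42),.052),("postR near",B(779,108),.052),("baseR",B(788,120),.0),("knob top",B(440,189),.094),("pivot",B(588,138),.06)]: print(n,onz(p,q,z).round(4))
plan([.47,.13,.30],100.8)
E
```

```text
plate l [ 0.5805 -0.1519  0.074 ]
plate r [ 0.5945 -0.2289  0.074 ]
earL [ 0.5791 -0.1429  0.05  ]
earR [ 0.5961 -0.2373  0.05  ]
postL far [0.5161 0.2301 0.052 ]
postL near [0.4633 0.2158 0.052 ]
postR far [0.5412 0.1505 0.052 ]
post R tip [0.552 0.114 0.052]
postR near [0.5053 0.1021 0.052 ]
baseR [0.4998 0.1076 0.    ]
knob top [0.492 0.306 0.094]
pivot [0.5086 0.2258 0.06  ]
tcp [0.2694 0.5359 0.2466] [-1.7990e+02 -1.0000e-02  1.5331e+02] shift/0.5 [-0.7231 -0.5452 -0.1059] turn/90 0.5834 t 0.1
```

>>> {"name": "arm_command", "arguments": {
  "steps": [
    [[1,-0.05,-0.034,0.005,0.03],[1,-0.876,-0.602,0.093,0.583],[1,-0.876,-0.602,0.093,0.583],[1,-0.876,-0.602,0.093,0.583],[1,-0.876,-0.602,0.093,0.583],[1,-0.876,-0.602,0.093,0.583],[1,-0.876,-0.602,0.093,0.583],[1,-0.876,-0.602,0.093,0.583],[1,-0.876,-0.602,0.093,0.583],[1,-0.876,-0.602,0.093,0.583],[1,-0.876,-0.602,0.093,0.583],[1,-0.876,-0.602,0.093,0.583],[1,-0.876,-0.602,0.093,0.583],[1,-0.876,-0.602,0.093,0.583],[1,-0.876,-0.602,0.093,0.583],[1,-0.876,-0.602,0.093,0.583],[1,-0.876,-0.602,0.093,0.583]]
  ]
}}

```text
time: 1.52
tcp_pos: [0.5252, 0.0716, 0.2012]
ee_rot: [-180.0, -0.0, 100.9]
force: [-0.6, 0.4, 0.3]
width: 0.998
grip_force: 0.0
```

```bash
python3 - <<'E'
from h import *
import json
o=telemetry.get_obs(); p=eyes.camera_params("wrist"); im=eyes.camera("wrist")
cv2.imwrite("pics/w1.png",im[:,:,::-1]); print(o['tcp_pos'],o['ee_rot'],o['dq'].round(2),p['origin'],p['orientation'])
json.dump({k:np.asarray(v).tolist() for k,v in p.items()},open("w1.json","w"))
plan([.605,-.275,.2],100.3)
E
```

```text
[0.52520746 0.07159253 0.20117555] [-1.79991132e+02 -3.10764667e-02  1.00917227e+02] [ 0.97 -0.43 -0.01 -0.11 -0.11 -0.02] [0.51040404 0.14854883 0.33940271] [ 1.63245809e+02 -3.02645233e-02  1.09576040e+01]
tcp [0.5252 0.0718 0.2014] [ 1.7998e+02 -2.0000e-02  1.0096e+02] shift/0.5 [-0.7114  0.0249  0.0025] turn/90 0.0073 t 1.57
```

View pics/w1.png

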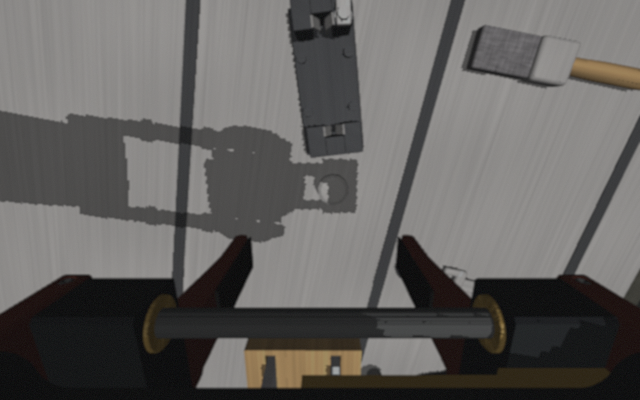

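The wrist image's right is +x and its bottom is −y. The bracket sits too high, at (325,75), so I'll back off along tool +x to bring the keeper into view.

>>> {"name": "arm_command", "arguments": {
  "steps": [
    [[1,0.13,0,0,0],[1,0.13,0,0,0],[1,0.13,0,0,0],[1,0.13,0,0,0],[1,0.13,0,0,0]]
  ]
}}

```text
time: 1.98
tcp_pos: [0.5131, 0.1349, 0.2014]
ee_rot: [180.0, 0.0, 101.0]
force: [0.2, -0.8, 0.0]
width: 0.996
grip_force: 0.0
```

```bash
python3 - <<'E'
from h import *
import json
o=telemetry.get_obs(); p=eyes.camera_params("wrist"); im=eyes.camera("wrist")
cv2.imwrite("pics/w2.png",im[:,:,::-1]); print(o['tcp_pos'],o['dq'].round(2))
json.dump({k:np.asarray(v).tolist() for k,v in p.items()},open("w2.json","w"))
c=im[0:250,200:450,::-1]; cv2.imwrite("pics/w2c.png",cv2.resize(c,None,fx=2.4,fy=2.4,interpolation=cv2.INTER_CUBIC))
plan([.605,-.225,.2],100.3)
E
```

```text
[0.51310349 0.13493688 0.20142504] [-1.38  0.26 -0.12 -0.08 -0.    0.03]
tcp [0.5133 0.1344 0.2014] [1.7998e+02 2.0000e-02 1.0090e+02] shift/0.5 [-0.7405  0.0443  0.003 ] turn/90 0.0066 t 2.03
```

View pics/w2c.png

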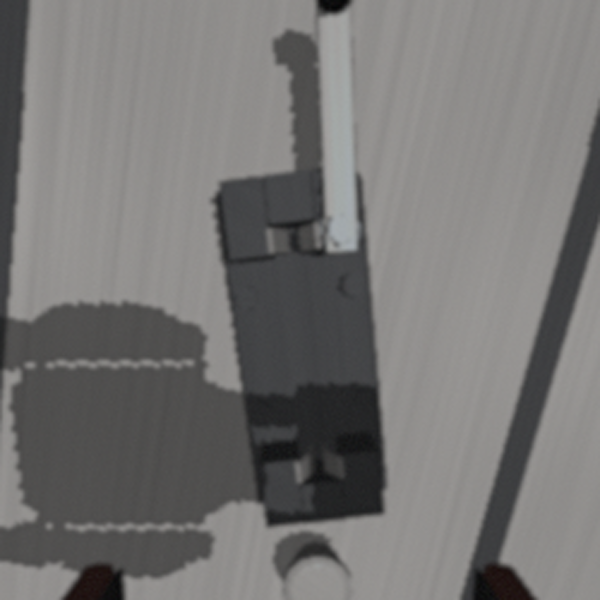

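Crop (×2.4, offset (200,0)): the +y post's slot centre is near (293,240) and the −y slot near (320,465). The keeper arm runs up from its pivot near (340,240) to the knob at (333,5). I'll cast rays and check the sizes.

```bash
python3 - <<'E'
from h import *
import json
p=json.load(open("w2.json")); p={k:np.array(v) for k,v in p.items()}
P={}
for n,q,z in [("s+",(293,238),.052),("s-",(320,466),.052),("L out",(219,184),.052),("R out",(360,172),.052),("L in",(231,261),.052),("-R out",(383,512),.052),("-L out",(268,522),.052),("armroot",(342,251),.060),("arm mid",(338,100),.060),("arm far",(334,15),.060),("arm L",(322,100),.06),("arm R",(353,100),.06)]:
    P[n]=onz(p,(200+q[0]/2.4,q[1]/2.4),z); print(n,P[n].round(4))
n=lambda a,b:np.linalg.norm(P[a]-P[b])
print("width post",n("L out","R out"),"len",n("L out","-L out"),n("R out","-R out"))
for a,b in [("-L out","L out"),("-R out","R out"),("s-","s+"),("armroot","arm far")]:
    d=P[b]-P[a]; print(a,b,np.degrees(np.arctan2(d[1],d[0])))
print("centre",(P["L out"]+P["R out"]+P["-L out"]+P["-R out"])/4)
E
```

```text
s+ [0.4939 0.226  0.052 ]
s- [0.5224 0.1386 0.052 ]
L out [0.4627 0.2396 0.052 ]
R out [0.5143 0.2539 0.052 ]
L in [0.4717 0.2131 0.052 ]
-R out [0.5533 0.1236 0.052 ]
-L out [0.5052 0.1096 0.052 ]
armroot [0.5131 0.2246 0.06  ]
arm mid [0.501  0.2743 0.06  ]
arm far [0.4942 0.2998 0.06  ]
arm L [0.4954 0.2732 0.06  ]
arm R [0.5063 0.2753 0.06  ]
width post 0.05348231774243378 len 0.1367638798974194 0.135997159591759
-L out L out 108.0995169222764
-R out R out 106.6743652831402
s- s+ 108.05238301508318
armroot arm far 104.09641496750365
centre [0.50887    0.18165465 0.052     ]
```

>>> {"name": "arm_command", "arguments": {
  "steps": [
    [[1,-0.74,0.044,0,0.007],[1,-0.74,0.044,0,0.007],[1,-0.74,0.044,0,0.007],[1,-0.74,0.044,0,0.007],[1,-0.74,0.044,0,0.007],[1,-0.74,0.044,0,0.007],[1,-0.74,0.044,0,0.007],[1,-0.74,0.044,0,0.007],[1,-0.74,0.044,0,0.007],[1,-0.74,0.044,0,0.007],[1,-0.74,0.044,0,0.007],[1,-0.74,0.044,0,0.007]]
  ]
}}

```text
time: 3.03
tcp_pos: [0.6042, -0.2253, 0.2009]
ee_rot: [-180.0, -0.0, 100.1]
force: [0.9, 0.1, -0.4]
width: 1.002
grip_force: 0.0
```

```bash
python3 - <<'E'
from h import *
import json
o=telemetry.get_obs(); p=eyes.camera_params("wrist"); im=eyes.camera("wrist")
print(o['tcp_pos'],o['dq'].round(2))
json.dump({k:np.asarray(v).tolist() for k,v in p.items()},open("w3.json","w"))
c=im[0:250,200:450,::-1]; cv2.imwrite("pics/w3.png",im[:,:,::-1]);cv2.imwrite("pics/w3c.png",cv2.resize(c,None,fx=2.4,fy=2.4,interpolation=cv2.INTER_CUBIC))
E
```

```text
[ 0.60422871 -0.2253053   0.20085051] [ 1.77 -1.43  0.69 -0.02 -0.04 -0.14]
```

View pics/w3c.png

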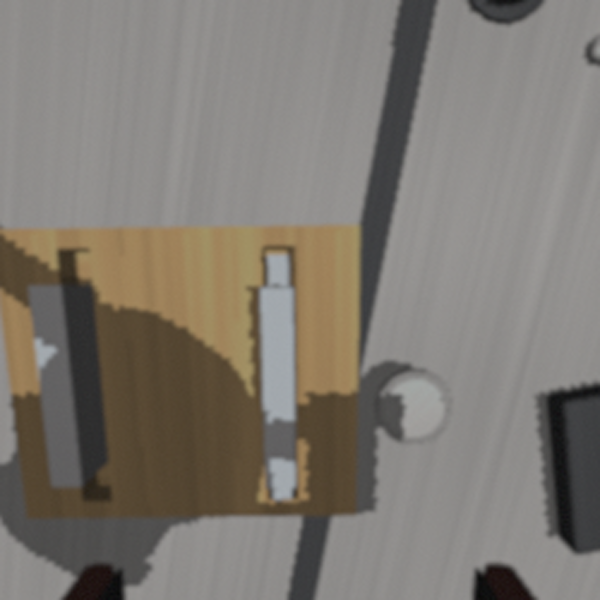

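In this view the eared plate's top face spans crop (262–293,288) to (267–298,456). Its ears run from row 250 to row 500, and the plain plate is on the left. I'll cast rays to get the plate pose.

```bash
python3 - <<'E'
from h import *
import json
p=json.load(open("w3.json")); p={k:np.array(v) for k,v in p.items()}
P={}
for n,q,z in [("t+",(277,288),.074),("t-",(283,457),.074),("eo+",(278,250),.050),("eo-",(283,500),.050),("rackR+",(360,227),.036),("rackR-",(356,513),.036),("tL",(262,340),.074),("tR",(295,340),.074)]:
    P[n]=onz(p,(200+q[0]/2.4,q[1]/2.4),z); print(n,P[n].round(4))
for a,b in [("t-","t+"),("eo-","eo+"),("rackR-","rackR+"),("tL","tR")]:
    d=P[b]-P[a]; print(a,b,np.degrees(np.arctan2(d[1],d[0])),np.linalg.norm(d),((P[a]+P[b])/2).round(4))
plan([.5865,-.1905,.15],100.3)
E
```

```text
t+ [ 0.5838 -0.1528  0.074 ]
t- [ 0.5968 -0.2148  0.074 ]
eo+ [ 0.5812 -0.1391  0.05  ]
eo- [ 0.6006 -0.2398  0.05  ]
rackR+ [ 0.612  -0.1241  0.036 ]
rackR- [ 0.635  -0.2445  0.036 ]
tL [ 0.5814 -0.1721  0.074 ]
tR [ 0.5935 -0.1699  0.074 ]
t- t+ 101.81521810541948 0.06335114685474887 [ 0.5903 -0.1838  0.074 ]
eo- eo+ 100.9330788003823 0.10252194220117572 [ 0.5909 -0.1894  0.05  ]
rackR- rackR+ 100.80129259970553 0.12256021862842294 [ 0.6235 -0.1843  0.036 ]
tL tR 10.185852744788678 0.012255594142331674 [ 0.5875 -0.171   0.074 ]
tcp [ 0.6044 -0.2245  0.2013] [ 1.7999e+02 -2.0000e-02  1.0022e+02] shift/0.5 [ 0.0732 -0.0232  0.1026] turn/90 -0.0009 t 3.08
```

>>> {"name": "arm_command", "arguments": {
  "steps": [
    [[1,0.074,-0.014,0.163,-0.0075],[1,0.074,-0.014,0.163,-0.0075],[1,0.074,-0.014,0.163,-0.0075],[1,0.074,-0.014,0.163,-0.0075],[1,0.074,-0.014,0.163,-0.0075]]
  ]
}}

```text
time: 3.5
tcp_pos: [0.5919, -0.1895, 0.1219]
ee_rot: [179.9, 0.1, 101.0]
force: [0.8, -0.9, 0.1]
width: 0.998
grip_force: 0.0
```

```bash
python3 - <<'E'
from h import *
import json
o=telemetry.get_obs(); p=eyes.camera_params("wrist"); im=eyes.camera("wrist")
print(o['tcp_pos'],o['ee_rot'],o['dq'].round(2))
json.dump({k:np.asarray(v).tolist() for k,v in p.items()},open("w4.json","w"))
c=im[60:360,170:500,::-1]; cv2.imwrite("pics/w4.png",im[:,:,::-1]);cv2.imwrite("pics/w4c.png",cv2.resize(c,None,fx=2,fy=2,interpolation=cv2.INTER_CUBIC))
for z in (.095,.074): print(proj(p,[o['tcp_pos'][0],o['tcp_pos'][1],z]))
plan([.591,-.1895,.067],100.9)
E
```

```text
[ 0.59192422 -0.18945839  0.12187937] [1.79890691e+02 9.27004323e-02 1.00973797e+02] [-0.91 -0.46 -3.86 -0.16 -0.23  0.01]
[323.63167904 247.9724003 ]
[323.59371092 234.67947893]
tcp [ 0.5928 -0.1903  0.1235] [179.75   0.18 100.93] shift/0.5 [ 0.0025 -0.0037  0.1129] turn/90 0.0003 t 3.55
```

View pics/w4c.png

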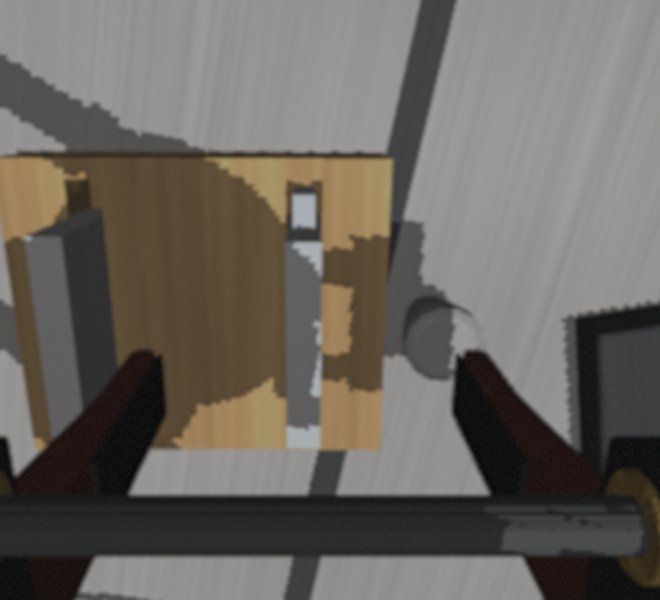

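The plate centre column is about 322 and the finger midpoint about 324, so the plate lies about 1.2 mm toward tool −y. I'll descend with that correction and then close gently.

>>> {"name": "arm_command", "arguments": {
  "steps": [
    [[1,0,-0.0025,0.05,0],[1,0,-0.0025,0.08,0],[1,0,-0.0025,0.111,0],[1,0,-0.0025,0.111,0],[1,0,-0.0025,0.111,0],[-1,0,-0.0025,0.111,0],[-1,0,-0.0025,0.111,0],[-1,0,-0.0025,0.111,0],[-1,0,-0.0025,0.111,0],[-1,0,-0.0025,0.111,0],[-1,0,-0.0025,0.111,0],[-1,0,-0.0025,0.111,0],[-1,0,-0.0025,0.111,0],[-1,0,-0.0025,0.111,0],[-1,0,-0.0025,0.111,0]]
  ],
  "squeeze": 12
}}

```text
time: 4.8
tcp_pos: [0.5899, -0.19, 0.0641]
ee_rot: [-180.0, -0.0, 100.9]
force: [-0.2, 0.5, -0.5]
width: 0.284
grip_force: 0.0
```

>>> {"name": "arm_command", "arguments": {
  "steps": [
    [[-1,0,0,0,0],[-1,0,0,0,0],[-1,0,0,0,0],[-1,0,0,0,0],[-1,0,0,0,0],[-1,0,0,0,0]]
  ]
}}

```text
time: 5.3
tcp_pos: [0.5899, -0.19, 0.0641]
ee_rot: [-180.0, -0.0, 100.9]
force: [0.1, 0.3, -1.0]
width: 0.137
grip_force: 12.0
```

>>> {"name": "arm_command", "arguments": {
  "steps": [
    [[-1,0,0,0,0],[-1,0,0,0,0],[-1,0,0,-0.03,0],[-1,0,0,-0.08,0],[-1,0,0,-0.14,0],[-1,0,0,-0.2,0],[-1,0,0,-0.26,0],[-1,0,0,-0.26,0],[-1,0.06,-0.001,-0.26,-0.007],[-1,0.13,-0.003,-0.26,-0.015],[-1,0.21,-0.005,-0.26,-0.02],[-1,0.29,-0.007,-0.26,-0.03],[-1,0.37,-0.009,-0.26,-0.04],[-1,0.45,-0.011,-0.26,-0.05],[-1,0.53,-0.013,-0.26,-0.06],[-1,0.61,-0.015,-0.26,-0.065],[-1,0.69,-0.017,-0.26,-0.073],[-1,0.74,-0.019,-0.26,-0.073],[-1,0.7614,-0.0192,-0.26,-0.073],[-1,0.7614,-0.0192,-0.26,-0.073]]
  ],
  "squeeze": 45
}}

```text
time: 6.97
tcp_pos: [0.5077, 0.1839, 0.1929]
ee_rot: [-179.9, -0.0, 107.7]
force: [-0.1, 0.9, -1.9]
width: 0.134
grip_force: 45.0
```

```bash
python3 - <<'E'
from h import *
import json
o=telemetry.get_obs(); p=eyes.camera_params("wrist"); im=eyes.camera("wrist")
print(o['tcp_pos'],o['ee_rot'],o['force'],o['width'],o['dq'].round(2))
json.dump({k:np.asarray(v).tolist() for k,v in p.items()},open("w5.json","w"))
s=eyes.camera("side")
c=cv2.resize(im[0:300,170:470,::-1],None,fx=2,fy=2,interpolation=cv2.INTER_CUBIC)[:600,:450+150]
cv2.imwrite("pics/s5.png",s[:,:,::-1]); cv2.imwrite("pics/w5.png",im[:,:,::-1]); cv2.imwrite("pics/w5c.png",c)
E
```

```text
[0.50769648 0.18389311 0.1929202 ] [-1.79910547e+02 -2.07906335e-02  1.07653245e+02] [-0.12481427  0.85972954 -1.85257654] 0.1336139171927633 [-3.43 -0.24 -0.19 -1.66  0.28 -2.26]
```

View pics/w5c.png

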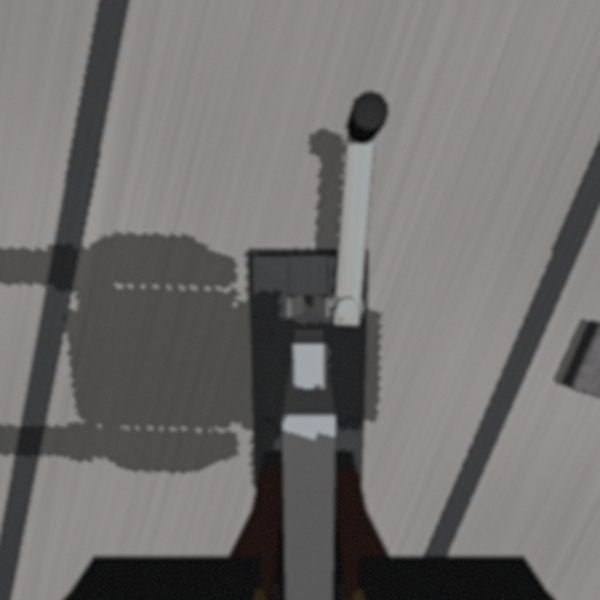

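The held plate lines up with the bracket. Its +y ear end is at crop (309,343), the +y post's outer edge midpoint at (308,252), and the knob top at (372,103). Computing the offset.

```bash
python3 - <<'E'
from h import *
import json
p=json.load(open("w5.json")); p={k:np.array(v) for k,v in p.items()}
P={}
zt=.1929-.0641
for n,q,z in [("ear end",(309.5,343),.050+zt),("slab edge",(309.5,415),.074+zt),("earL",(293,365),.05+zt),("earR",(326,365),.05+zt),("postL",(249,252),.052),("postR",(367,252),.052),("pinL",(255,322),.052),("slotL",(284,306),.052),("slotR",(332,306),.052),("knob",(371,105),.094),("armroot",(347,325),.06)]:
    P[n]=onz(p,(170+q[0]/2,q[1]/2),z); print(n,P[n].round(4))
a=np.radians(17.5); M=np.array([[np.cos(a),np.sin(a)],[-np.sin(a),np.cos(a)]])
e=M@(P["ear end"][:2]); s=M@((P["postL"]+P["postR"])[:2]/2)
print("dx (plate-bracket)",(e-s)[0],"plate y - seat y",(e[1]-.05)-(s[1]-.07))
print("slot mid vs ear dx",(M@(P["ear end"][:2]-(P["slotL"]+P["slotR"])[:2]/2))[0], "post yaw",np.degrees(np.arctan2(*(P["postR"]-P["postL"])[[1,0]])), np.linalg.norm(P["postR"]-P["postL"]))
se=M@P["slab edge"][:2]; print("slab-based", (se[1]-.038)-(s[1]-.07))
print("tcp vs plate centre in bracket", M@np.array([.5077,.1839])-e+[0,.05])
E
```

```text
ear end [0.4928 0.2319 0.1788]
slab edge [0.4965 0.2201 0.2028]
earL [0.4904 0.2249 0.1788]
earR [0.4988 0.2276 0.1788]
postL [0.4605 0.2416 0.052 ]
postR [0.5125 0.2582 0.052 ]
pinL [0.4722 0.2114 0.052 ]
slotL [0.4832 0.2229 0.052 ]
slotR [0.5049 0.2298 0.052 ]
knob [0.4923 0.3079 0.094 ]
armroot [0.5137 0.2244 0.06  ]
dx (plate-bracket) 0.000606865402859813 plate y - seat y 0.0009065858384311454
slot mid vs ear dx 0.0005209106816067057 post yaw 17.69742419730569 0.05453979460406543
slab-based 0.0005710334311397891
tcp vs plate centre in bracket [-0.0002455 -0.0002606]
```

Offsets are about 0.6 mm in x and 0.7 mm in y, so I'll trim those and lower to just above the leaves.

>>> {"name": "arm_command", "arguments": {
  "steps": [
    [[-1,-0.001,-0.001,0.04,0],[-1,-0.001,-0.001,0.09,0],[-1,-0.001,-0.001,0.14,0],[-1,-0.001,-0.001,0.17,0],[-1,-0.001,-0.001,0.19,0],[-1,-0.001,-0.001,0.19,0],[-1,-0.001,-0.001,0.19,0]]
  ]
}}

```text
time: 7.65
tcp_pos: [0.5086, 0.1802, 0.0992]
ee_rot: [-180.0, 0.0, 107.4]
force: [-0.1, 1.0, -0.4]
width: 0.134
grip_force: 45.0
```

```bash
python3 - <<'E'
from h import *
o=telemetry.get_obs(); p=eyes.camera_params("wrist"); im=eyes.camera("wrist")
print(o['tcp_pos'],o['ee_rot'],o['force'],o['dq'].round(2))
s=eyes.camera("side")
c=cv2.resize(im[50:250,220:420,::-1],None,fx=2,fy=2,interpolation=cv2.INTER_CUBIC)
d=cv2.resize(s[250:400,290:440,::-1],None,fx=2.667,fy=2.667,interpolation=cv2.INTER_CUBIC)
cv2.imwrite("pics/c6.png",np.hstack([c,d[:400,:400]]))
zt=o['tcp_pos'][2]-.0641
u=(R.from_euler('z',17.5,degrees=True)).apply
E
```

```text
[0.50860147 0.18023232 0.09918556] [-1.79972115e+02  1.41799836e-02  1.07361024e+02] [-0.13329206  0.98986266 -0.36407368] [ 0.69 -0.92 -1.87  0.15  0.05  0.17]
```

View pics/c6.png

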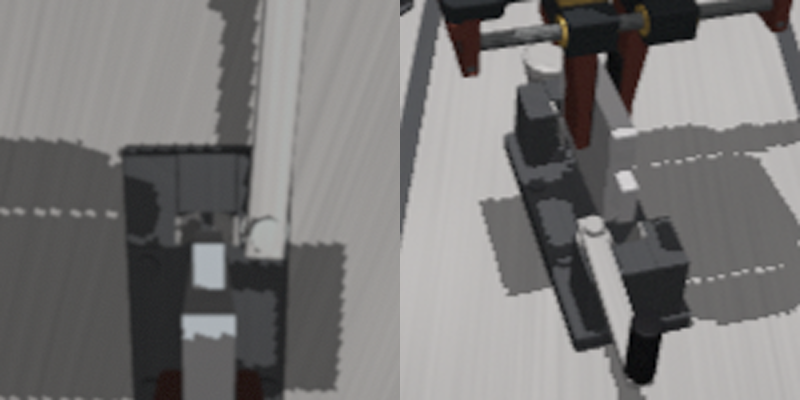

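The ear end is at crop (208,243), between slot leaves centred near column 208, and the post's outer-left corner is at (121,148). I'll recompute the offset because the TCP settled about 3 mm away in y.

```bash
python3 - <<'E'
from h import *
p=eyes.camera_params("wrist"); o=telemetry.get_obs(); zt=o['tcp_pos'][2]-.0641
print(o['tcp_pos'],zt)
a=np.radians(17.5); M=np.array([[np.cos(a),np.sin(a)],[-np.sin(a),np.cos(a)]])
f=lambda q,z:M@onz(p,(220+q[0]/2,50+q[1]/2),z)[:2]
e=f((208,243),.05+zt); sl=f((208,316),.074+zt); c=f((121,150),.052); m=f((207,225),.052)
print("seat from corner",c+[.026,-.07],"plate via ear",e-[0,.05],"via slab",sl-[0,.038],"slot mid x",m[0], "tcp",M@o['tcp_pos'][:2])
print("seat prev est", M@np.array([.5085,.182]))
E
```

```text
[0.50928327 0.18097159 0.10080119] 0.0367011905984065
seat from corner [0.53949683 0.02239915] plate via ear [0.54027099 0.01972337] via slab [0.54018831 0.01916234] slot mid x 0.5400517893841634 tcp [0.5401313  0.01945124]
seat prev est [0.53969352 0.02066759]
```

>>> {"name": "arm_command", "arguments": {
  "steps": [
    [[-1,0.004,0,0,0],[-1,0.004,0,0,0],[-1,0.004,0,0.008,0],[-1,0.004,0,0.016,0],[-1,0.004,0,0.024,0],[-1,0.004,0,0.032,0],[-1,0.004,0,0.04,0],[-1,0.004,0,0.046,0],[-1,0.004,0,0.046,0],[-1,0.004,0,0.046,0]]
  ],
  "squeeze": 55
}}

```text
time: 8.58
tcp_pos: [0.5075, 0.1832, 0.0758]
ee_rot: [-180.0, -0.0, 107.5]
force: [-0.4, -0.4, -1.4]
width: 0.134
grip_force: 55.0
```

>>> {"name": "arm_command", "arguments": {
  "steps": [
    [[-1,0,0,0.006,0],[-1,0,0,0.012,0],[-1,0,0,0.017,0],[-1,0,0,0.02,0],[-1,0,0,0.02,0],[-1,0,0,0.02,0]]
  ]
}}

```text
time: 9.08
tcp_pos: [0.5077, 0.1833, 0.066]
ee_rot: [-180.0, 0.0, 107.5]
force: [-1.3, -1.1, 2.6]
width: 0.135
grip_force: 55.0
```

>>> {"name": "arm_command", "arguments": {
  "steps": [
    [[-1,0,0,0.002,0],[-1,0,0,0.002,0],[-1,0,0,0.002,0]]
  ]
}}

```text
time: 9.33
tcp_pos: [0.5077, 0.1833, 0.0661]
ee_rot: [180.0, 0.0, 107.5]
force: [-4.0, -0.4, 7.3]
width: 0.13
grip_force: 55.0
```

>>> {"name": "arm_command", "arguments": {
  "steps": [
    [[-1,0,0,0.004,0],[-1,0,0,0.004,0],[-1,0,0,0.004,0]]
  ]
}}

```text
time: 9.58
tcp_pos: [0.5077, 0.1833, 0.066]
ee_rot: [180.0, 0.0, 107.5]
force: [-7.2, -2.5, 17.5]
width: 0.129
grip_force: 55.0
```

>>> {"name": "arm_command", "arguments": {
  "steps": [
    [[-1,0,0,0.003,0],[-1,0,0,0.003,0],[-1,0,0,0.003,0]]
  ]
}}

```text
time: 9.83
tcp_pos: [0.5078, 0.1833, 0.066]
ee_rot: [179.9, 0.0, 107.5]
force: [-11.9, -3.5, 24.4]
width: 0.135
grip_force: 55.0
```

```bash
python3 - <<'E'
from h import *
o=telemetry.get_obs(); im=eyes.camera("wrist"); s=eyes.camera("side")
print(o['tcp_pos'],o['force'])
c=cv2.resize(im[50:250,220:420,::-1],None,fx=2,fy=2,interpolation=cv2.INTER_CUBIC)
d=cv2.resize(s[270:390,310:430,::-1],(400,400),interpolation=cv2.INTER_CUBIC)
cv2.imwrite("pics/c7.png",np.hstack([c,d]))
E
```

```text
[0.5077781  0.18327567 0.0660108 ] [-11.94068809  -3.46152374  24.38237956]
```

View pics/c7.png

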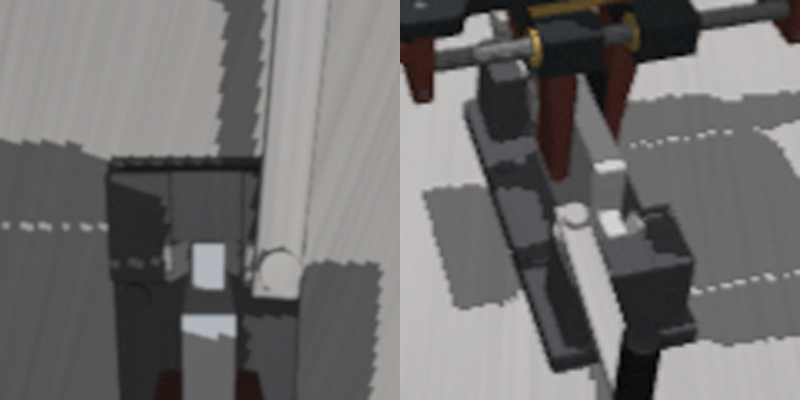

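The plate is home: TCP z held at 0.066 while the force rose, and the ear top looks level with the post top at crop (208,265). Next I'll relax, open and lift.

>>> {"name": "arm_command", "arguments": {
  "steps": [
    [[-1,0,0,-0.008,0],[-1,0,0,-0.008,0],[0,0,0,-0.008,0],[0,0,0,-0.008,0],[0,0,0,-0.008,0],[0,0,0,-0.008,0],[0,0,0,-0.008,0],[0,0,0,-0.008,0],[0,0,0,-0.008,0],[0,0,0,-0.04,0],[0,0,0,-0.1,0],[0,0,0,-0.17,0],[0,0,0,-0.2,0],[0,0,0,-0.2,0],[0,0,0,-0.2,0]]
  ],
  "squeeze": 12
}}

```text
time: 11.18
tcp_pos: [0.5081, 0.1834, 0.1623]
ee_rot: [179.9, 0.0, 107.5]
force: [-1.1, -0.7, -1.1]
width: 0.502
grip_force: 0.0
```

```bash
cat >> h.py <<'E'
S=np.array([.5078,.1833]); Y=17.5
def bw(x,y): return S+R.from_euler('z',Y,degrees=True).apply([x,y,0])[:2]
def knob(th): return bw(18-76*0,47) if 0 else bw(.018-.076*np.cos(th),.047+.076*np.sin(th))
E
python3 - <<'E'
from h import *
o=telemetry.get_obs(); p=eyes.camera_params("wrist"); im=eyes.camera("wrist")
cv2.imwrite("pics/w8.png",im[:,:,::-1])
print(o['width'],o['force'])
g=cv2.cvtColor(im,cv2.COLOR_RGB2GRAY)
k=knob(1.63); uv=proj(p,[*k,.09]); print("expected knob",k,uv)
u,v=uv.astype(int); y0=max(v-45,0);w=g[y0:v+45,u-45:u+45]
n,l,st,ce=cv2.connectedComponentsWithStats((w<45).astype('uint8'))
for i in range(1,n):
    if st[i,4]>40: print(st[i],ce[i]+[u-45,y0])
# ear/plate check : dx of ear column
print("plate top proj",proj(p,[*bw(0,.038),.076]),proj(p,[*bw(0,.05),.052]))
plan([*k,.15],106.0)
E
```

```text
0.5021051647562391 [-1.1486435  -0.70893149 -1.13878306]
expected knob [0.49230886 0.30724513] [357.84378424  43.89718282]
[ 33  35  22  29 257] [354.43579767  50.40077821]
plate top proj [323.17157422 170.07697274] [323.16327102 150.89684362]
tcp [0.5075 0.1832 0.1606] [-179.95    0.    107.45] shift/0.5 [0.2458 0.0456 0.0211] turn/90 0.0161 t 11.23
```

>>> {"name": "arm_command", "arguments": {
  "steps": [
    [[0,0.07,0.013,0.005,0.016],[0,0.14,0.026,0.01,0.016],[0,0.2,0.037,0.015,0.016],[0,0.246,0.045,0.02,0.016],[0,0.246,0.045,0.02,0.016],[0,0.246,0.045,0.02,0.016],[0,0.246,0.045,0.06,0.016],[0,0.246,0.045,0.1,0.016],[0,0.246,0.045,0.139,0.016],[0,0.246,0.045,0.139,0.016],[-1,0.246,0.045,0.139,0.016],[-1,0.246,0.045,0.139,0.016],[-1,0.246,0.045,0.139,0.016],[-1,0.246,0.045,0.139,0.016],[-1,0.246,0.045,0.139,0.016],[-1,0.246,0.045,0.139,0.016],[-1,0.246,0.045,0.139,0.016],[-1,0.246,0.045,0.139,0.016],[-1,0.246,0.045,0.139,0.016],[-1,0.246,0.045,0.139,0.016]]
  ],
  "squeeze": 10
}}

```text
time: 12.9
tcp_pos: [0.4927, 0.3076, 0.0933]
ee_rot: [179.9, -0.0, 106.0]
force: [0.6, -0.3, 5.6]
width: 0.157
grip_force: 10.0
```

```bash
python3 - <<'E'
from h import *
o=telemetry.get_obs(); print(o['tcp_pos'],o['ee_rot'],o['force'],o['width']*88,o['grip_force'])
Rt=R.from_euler('xyz',o['ee_rot'],degrees=True)
k0=knob(1.63)
piv=bw(.018,.047); t=o['tcp_pos'][:2]-piv; print("r",np.linalg.norm(t),"theta",np.radians(197.5)-np.arctan2(t[1],t[0]))
for th in (1.45,1.27,1.09,.91,.73,.55):
    d=Rt.inv().apply(np.r_[knob(th)-k0,0])/.5; print(th,d[:2].round(3),round(-np.degrees(1.63-th)/90,3))
E
```

```text
[0.49273726 0.30756697 0.09333476] [ 1.79892329e+02 -1.22682824e-02  1.06018955e+02] [ 0.6097714  -0.33901709  5.57558032] 13.82323499494471 10.003122836351395
r 0.07620931081159299 theta 1.636481306359498
1.45 [-0.002 -0.027] -0.115
1.27 [-0.008 -0.054] -0.229
1.09 [-0.019 -0.079] -0.344
0.91 [-0.034 -0.101] -0.458
0.73 [-0.054 -0.121] -0.573
0.55 [-0.076 -0.137] -0.688
```

The knob is held (13.8 mm, radius 76.2 mm). I'll swing along the arc, easing up 2 mm because of the slight upward force.

>>> {"name": "arm_command", "arguments": {
  "steps": [
    [[-1,0,0,-0.004,0],[-1,-0.001,-0.013,-0.004,-0.057],[-1,-0.002,-0.027,-0.004,-0.115],[-1,-0.005,-0.04,-0.004,-0.172],[-1,-0.008,-0.054,-0.004,-0.229],[-1,-0.013,-0.067,-0.004,-0.287],[-1,-0.019,-0.079,-0.004,-0.344],[-1,-0.026,-0.09,-0.004,-0.4],[-1,-0.034,-0.101,-0.004,-0.458],[-1,-0.043,-0.111,-0.004,-0.515],[-1,-0.054,-0.121,-0.004,-0.573],[-1,-0.065,-0.129,-0.004,-0.63],[-1,-0.076,-0.137,-0.004,-0.688],[-1,-0.076,-0.137,-0.004,-0.688],[-1,-0.076,-0.137,-0.004,-0.688]]
  ]
}}

```text
time: 14.15
tcp_pos: [0.4363, 0.2519, 0.0935]
ee_rot: [-180.0, -0.1, 167.8]
force: [-1.5, 1.3, -1.1]
width: 0.159
grip_force: 10.0
```

```bash
python3 - <<'E'
from h import *
o=telemetry.get_obs(); print(o['tcp_pos'],o['ee_rot'],o['force'],o['width']*88,o['grip_force'])
Rt=R.from_euler('xyz',o['ee_rot'],degrees=True)
piv=bw(.018,.047); t=o['tcp_pos'][:2]-piv; th0=np.radians(197.5)-np.arctan2(t[1],t[0]); print("r",np.linalg.norm(t),"theta",th0)
for th in (.4,.25,.12,0,-.03):
    d=Rt.inv().apply(np.r_[knob(th)-o['tcp_pos'][:2],0])/.5; print(th,d[:2].round(4),round(-np.degrees(th0-th)/90,3))
E
```

```text
[0.43630282 0.25188044 0.09350665] [-1.79971215e+02 -8.90589254e-02  1.67774168e+02] [-1.541759    1.26421918 -1.13945222] 13.971928235259647 9.999648481607437
r 0.07675495943720133 theta 0.5467497405283437
0.4 [-0.0025 -0.0223] -0.093
0.25 [-0.0069 -0.0447] -0.189
0.12 [-0.0134 -0.0633] -0.272
0 [-0.0215 -0.0797] -0.348
-0.03 [-0.0238 -0.0836] -0.367
```

Going well; now the last third, to the stop.

>>> {"name": "arm_command", "arguments": {
  "steps": [
    [[-1,-0.001,-0.011,0,-0.046],[-1,-0.0025,-0.022,0,-0.093],[-1,-0.0045,-0.033,0,-0.14],[-1,-0.007,-0.0445,0,-0.189],[-1,-0.01,-0.054,0,-0.23],[-1,-0.0134,-0.063,0,-0.272],[-1,-0.017,-0.072,0,-0.31],[-1,-0.0215,-0.0797,0,-0.348],[-1,-0.0238,-0.0836,0,-0.367],[-1,-0.0238,-0.0836,0,-0.367],[-1,-0.0238,-0.0836,0,-0.367]]
  ]
}}

```text
time: 15.07
tcp_pos: [0.4378, 0.2099, 0.0934]
ee_rot: [179.8, -0.3, -159.1]
force: [-8.5, 4.2, 0.5]
width: 0.157
grip_force: 10.0
```

```bash
python3 - <<'E'
from h import *
o=telemetry.get_obs(); print(o['tcp_pos'],o['ee_rot'],o['force'],o['wrist_torque'],o['width']*88)
piv=bw(.018,.047); t=o['tcp_pos'][:2]-piv; print("r",np.linalg.norm(t),"theta",np.radians(197.5)-np.arctan2(t[1],t[0]))
E
```

```text
[0.43779683 0.20987821 0.09342839] [ 179.79186867   -0.25892735 -159.1290136 ] [-8.54925217  4.15469155  0.50168239] [0.68657901 1.34670369 0.06518789] 13.819435866880058
r 0.07677334997030973 theta 6.275349792336325
```

>>> {"name": "arm_command", "arguments": {
  "steps": [
    [[-1,0,-0.004,0,0],[-1,0,-0.004,0,0],[-1,0,-0.004,0,0]]
  ]
}}

```text
time: 15.32
tcp_pos: [0.4379, 0.2097, 0.0934]
ee_rot: [179.6, -0.3, -159.1]
force: [-10.2, 9.8, 1.1]
width: 0.156
grip_force: 10.0
```

>>> {"name": "arm_command", "arguments": {
  "steps": [
    [[-1,0,0.004,0,0],[0,0,0.004,0,0],[0,0,0.004,0,0],[0,0,0.004,0,0],[0,0,0.004,0,0],[0,0,0.004,0,0],[0,0,0.004,0,0],[0,0,0.004,0,0],[0,0,0.004,-0.03,0],[0,0,0.004,-0.1,0],[0,0,0.004,-0.17,0],[0,0,0.004,-0.24,0],[0,0,0.004,-0.3,0],[0,0,0.004,-0.3,0],[0,0,0.004,-0.3,0]]
  ]
}}

```text
time: 16.57
tcp_pos: [0.4406, 0.2088, 0.2466]
ee_rot: [180.0, 0.3, -159.0]
force: [0.6, 0.1, -1.0]
width: 0.502
grip_force: 0.0
```

```bash
python3 - <<'E'
from h import *
o=telemetry.get_obs(); print(o['tcp_pos'],o['force'],o['width'])
for n in("top","side","wrist"):
    p=eyes.camera_params(n); im=eyes.camera(n); cv2.imwrite(f"pics/{n}9.png",im[:,:,::-1]); g=cv2.cvtColor(im,cv2.COLOR_RGB2GRAY)
    for nm,X in [("knob top",[*knob(0),.094]),("knob low",[*knob(0),.066]),("arm mid",[*bw(-.02,.047),.06]),("old knob",[*knob(1.63),.08]),("plate top+",[*bw(0,.03),.076]),("plate top-",[*bw(0,-.03),.076])]:
        u,v=proj(p,X).round().astype(int); print(n,nm,u,v,g[v-1:v+2,u-1:u+2].mean().round() if 0<u<639 and 0<v<399 else None)
a=cv2.imread("pics/top0.png").astype(int);b=cv2.imread("pics/top9.png").astype(int)
m=(abs(a-b).max(2)>50).astype('uint8'); n,l,st,ce=cv2.connectedComponentsWithStats(m)
print([s.tolist() for s in st[1:] if s[4]>25])
E
```

```text
[0.44060203 0.20881291 0.24655146] [ 0.64748667  0.08098989 -1.0388463 ] 0.5018681655587903
top knob top 178 323 35.0
top knob low 183 321 12.0
top arm mid 176 303 45.0
top old knob 126 303 35.0
top plate top+ 177 290 181.0
top plate top- 206 275 181.0
side knob top 418 307 37.0
side knob low 415 322 16.0
side arm mid 389 330 189.0
side old knob 381 377 154.0
side plate top+ 372 315 208.0
side plate top- 358 284 209.0
wrist knob top 327 197 45.0
wrist knob low 327 190 28.0
wrist arm mid 325 220 166.0
wrist old knob 389 265 36.0
wrist plate top+ 309 241 171.0
wrist plate top- 256 238 171.0
[[347, 198, 46, 25, 468], [171, 271, 40, 27, 300], [212, 270, 7, 6, 29], [0, 277, 189, 118, 6760], [0, 289, 80, 88, 3676], [168, 292, 9, 16, 34], [176, 299, 8, 13, 38], [64, 308, 10, 8, 27], [160, 308, 89, 54, 2138], [166, 354, 101, 46, 2277], [12, 386, 65, 14, 397]]
```

```bash
python3 -c "
from rig import job
print(job.finish_job())"
```

```text
the job is handed in; nothing more can be done
None
```

The eared plate is pressed fully home in the bracket and the keeper arm is swung closed to its stop. The plain plate is still in the rack, the top camera shows no change at the other things it had in clear view, and the job was handed in at about 17 s.

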